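# Start up the grinding bench in the right order

## Task

Start up the grinding bench in the shop's order, pressing with the fingertips: press the mains rocker of the supply strip on, then press the start button of the dust extractor fully in, and only then that of the bench grinder. Leave all three on, and leave the loose parts lying where they are: nothing is to be picked up.

Things in the scene. Friction and masses are not known exactly. Their poses are not given: they have to be found in the camera images.
- strip: bench supply strip: aluminium bar 215 mm long, 62 wide, 48 high, fixed on the bench between the machines; mains rocker at the end near the robot, two white lidded sockets (tops at 58 mm) at the far end. Origin: on the bench surface under the rocker's pivot; x along the bar from rocker to sockets (bar from -45 to 180 mm), z up.
- rocker_on_end (a point): fixed point on the strip where the rocker is pushed on: over its half away from the sockets, 11 mm from the pivot, 51 mm above the bench, the height of that half's top face once fully pressed. While off that half slopes up, its outer end 6 mm higher. Axes as the strip's. The black rocker is 36 mm long along the bar, 26 wide; its frame is below 50 mm.
- rocker (a joint): angle of the mains rocker in rad: 0 off (end away from the sockets stands up), 0.34 on (that end down, its face level). About 3 N on its end (5 N nearer the pivot) moves it, up to a hard stop; it stays where it is left, so press it fully over.
- extractor: Bench dust extractor: grey steel cabinet 270 mm wide, 240 high, louvred intake grille in front, fan dome on top. Fixed on a steel plate (450 x 300 x 10 mm) with its motor starter at the plate's end near the robot. Origin: on the bench surface under the starter's middle; x from starter to machine (front 150 mm behind the origin), z up. The two machines may stand either way round, left or right.
- extractor_start_top (a point): top centre of the dust extractor's start button: flat, round, 28 mm across, the smaller of the starter's two, on its left seen from the robot. Moves with it. z: the button's axis outwards, leaning 0.2 rad from vertical to the robot's side like the starter's sloped face (86 x 156 mm); y across the face. The face is 10 mm below this point (button out), 3 mm when in.
- extractor_start (a joint): travel of that button along its axis in m: 0 out (off), 0.007 fully in (running). It resists with about 3 N all the way to a hard stop and stays where it is left, so it must be pressed fully home.
- extractor_stop_top (a point): top centre of the dust extractor's stop button: a mushroom head 40 mm across, 70 mm right of the start button on the same face. The two are linked: it stands 13 mm proud of the face while the machine is off, 20 mm while it runs; pushing it in switches the machine off.
- grinder: Bench grinder: motor with a guarded 150 mm wheel at each end, 330 mm wide, 240 high. Fixed on a steel plate (450 x 300 x 10 mm) with its motor starter at the plate's end near the robot. Origin: on the bench surface under the starter's middle; x from starter to machine (front 150 mm behind the origin), z up. The two machines may stand either way round, left or right.
- grinder_start_top (a point): top centre of the bench grinder's start button: flat, round, 28 mm across, the smaller of the starter's two, on its left seen from the robot. Moves with it. z: the button's axis outwards, leaning 0.2 rad from vertical to the robot's side like the starter's sloped face (86 x 156 mm); y across the face. The face is 10 mm below this point (button out), 3 mm when in.
- grinder_start (a joint): travel of that button along its axis in m: 0 out (off), 0.007 fully in (running). It resists with about 3 N all the way to a hard stop and stays where it is left, so it must be pressed fully home.
- grinder_stop_top (a point): top centre of the bench grinder's stop button: a mushroom head 40 mm across, 70 mm right of the start button on the same face. The two are linked: it stands 13 mm proud of the face while the machine is off, 20 mm while it runs; pushing it in switches the machine off.
- flange: bystander, loose: steel hub flange: disc 80 mm across and 12 mm thick with a hub 50 mm across, 32 mm high in all, lying on the grinder's mounting plate behind the starter; origin in the middle of its underside
- bearing: bystander, loose: steel ball bearing lying flat, 52 mm across, 15 mm thick, on the grinder's plate beside the starter; origin in the middle of its underside
- nut: bystander, loose: large steel hexagon nut, 46 mm across the flats, 24 mm thick, on the extractor's plate beside the starter; origin in the middle of its underside
- pillow_block: bystander, loose: bearing housing with a flat foot, 124 x 38 mm, 64 mm high, on the extractor's plate behind the starter; origin in the middle of its underside
- bolt: bystander, loose: hexagon bolt standing on its head beside the supply strip, head 30 mm across the flats, 68 mm high; origin in the middle of its underside
- wrench: bystander, loose: spanner 200 mm long lying on the extractor's plate, left of the starter; origin in the middle of its underside

How it is judged:
By the outcome, as a careful person would: the job done as asked, in the order asked, and still so for the second after the job is handed in, with the robot touching nothing.
It also fails if it takes over 48 s, if anything falls off the work surface, if the arm or the gripper's body presses on something with over 40 N, if the wrist force passes 120 N, or if a joint passes its speed limit or range.

## Robot

A 7-joint arm with a two-finger parallel gripper is mounted at the origin on the work surface. World frame = base frame: x ahead of the robot, y to its left, z up, the work surface at z = 0. Lengths are in m, angles in rad, forces in N, time in s.
With the tool pointing down it reaches from about 0.425 to 1.025 m from the base axis. Payload 9.4 kg.
Tool frame: the origin (TCP) lies midway between the tips of the shut fingers; the grasp point (between the pads) lies 19 mm behind it; z points along the fingers, y is the line along which they close (so a half turn about z gives the same grasp; the last joint's range is limited). The gripper opens to 85 mm and grips with 20 to 120 N. Pads are 22 mm wide; open, the fingers measure 114 mm over their backs; the gripper's body (76 mm by 85 mm) begins 54 mm behind the grasp point. The pads swing forward as they close: fully open they stand 13 mm farther back than shut.
Start: joints at [-1.307, 0.599, -0.003, 1.599, 0.002, 0.943, -0.08], TCP at [0.242, 0.683, 0.231] pointing down, gripper open.
Joint ranges: [-2.57, 2.57], [-0.35, 1.97], [-1.29, 1.29], [0.11, 2.56], [-1.05, 4.19], [0.11, 1.86], [-2.63, 2.63]. Speed limits (rad/s): [2.22, 2.22, 3.01, 3.01, 3.14, 3.14, 3.14].

## Interface

Orientations are given as a unit quaternion [w, x, y, z].
In Python, from station import robot, vision gives the robot as it stands.
- The arm moves only by the shell command python3 -m creep 'ROWS' [OPENING] [FORCE]. ROWS is a JSON object of lists of equal length, an entry for each row: "translation": the shift along the tool's x, y, z in units of 400 mm (1.0 is 400 mm), a list of three; "dr": the turn, a rotation vector about the tool's x, y, z in units of 180 degrees (1.0 is 180 degrees), a list of three. In form: {"translation": [[x, y, z], ...], "dr": [[wx, wy, wz], ...]}. A call has 1 to 20 rows; each row shifts and turns the commanded pose from where the row before left it, along the tool's axes as they then stand; what a row does not reach is not made up. A row lasts 1/10 s, in which the tool goes at most 50 mm and 8.59 degrees, less where a joint would pass 70% of its speed; a pose out of reach is approached as far as the arm can. A call with a number of a shift or a turn outside -1 to 1 is refused whole. A call with a gripper value outside its range is refused whole. OPENING is the gripper command: -1 is fully open, 1 is shut, values between are in proportion, set as the call begins (- or left out, the last holds). The fingers move at their own pace and stop on an object; FORCE is the grip in N (left out, the last holds). Time passes only in rows, so rows that do not move let the fingers close. It gives the time, the measured TCP pose, the force, the opening and the grip force at its end, in the units of the state.
- robot.observe(): the state, without advancing time (a new reading comes with each control period).
- vision.camera(name): name is "scene" or "top"; returns a dict with "pixels" (384x512x3 uint8, red, green, blue), "fx", "fy", "cx", "cy" (pixels), "rvec" (rotation vector, rad) and "tvec" (3), from world to camera coordinates, as OpenCV has them. Camera axes: x right, y down, z forward; pixel columns grow to the right and rows downward; lengths in m; the calibration is good to about 2 mm. A picture is of the moment at which its call begins. There is no depth.
- robot.hand_in(): hands the job in; it is judged then, once.
The state is a dict: "time_s": time; "joints": joint angles; "dq": joint speeds; "effort": joint torques, N m; "position": TCP position; "orientation": TCP orientation; "contact_force": force on the tool from outside, world axes, zero at the start; "ft_torque": the same for the moment, N m; "gripper_width": finger opening in m; "finger_force": force on a finger pad.
Only numpy, scipy, OpenCV 4.12 (cv2) and the standard library are available. Lean on these libraries where they do the work, as an engineer would, in place of code of your own. Each camera call takes 0.05 s, during which the arm holds its last target. There are 200 camera calls.

## Working session

There is one attempt and no reset: what is moved stays moved. The work goes in short steps, Python scripts to look and compute and a shell command to move; the robot and the scene stay as the last step left them, time stands still between calls to the robot, and variables do not carry over. Pictures are saved under pics/ and viewed, at most 10 in all, crops included, and the job is handed in when it is done.

```bash
mkdir -p pics; python3 - <<'E'
from station import robot, vision
import cv2,json,pickle
s=robot.observe(); print({k:s[k] for k in('time_s','position','orientation','contact_force','gripper_width')})
for n in('scene','top'):
    c=vision.camera(n); pickle.dump(c,open(f'{n}.pkl','wb')); print(n,c['fx'],c['cx'],c['cy'],c['rvec'],c['tvec'])
    cv2.imwrite(f'pics/{n}0.png',cv2.resize(c['pixels'][:,:,::-1],(800,600),interpolation=cv2.INTER_CUBIC))
E
```

```text
{'time_s': 0.0, 'position': array([0.24216854, 0.68284772, 0.2304357 ]), 'orientation': array([-5.76437890e-05,  1.69528271e-01,  9.85525023e-01, -7.69299753e-04]), 'contact_force': array([ 0.33763427, -0.869069  , -0.21697612]), 'gripper_width': 0.08582479303769908}
scene 425.4304420836782 252.91455670227325 193.21920145475306 [ 1.92028394  1.73574782 -0.58132483] [-0.08859685 -0.40411462  1.45340597]
top 371.68011451202256 254.96997430106578 190.2456235925728 [ 2.03189146 -2.18320234  0.22974921] [0.04505361 0.58975092 0.95765573]
```

View pics/scene0.png

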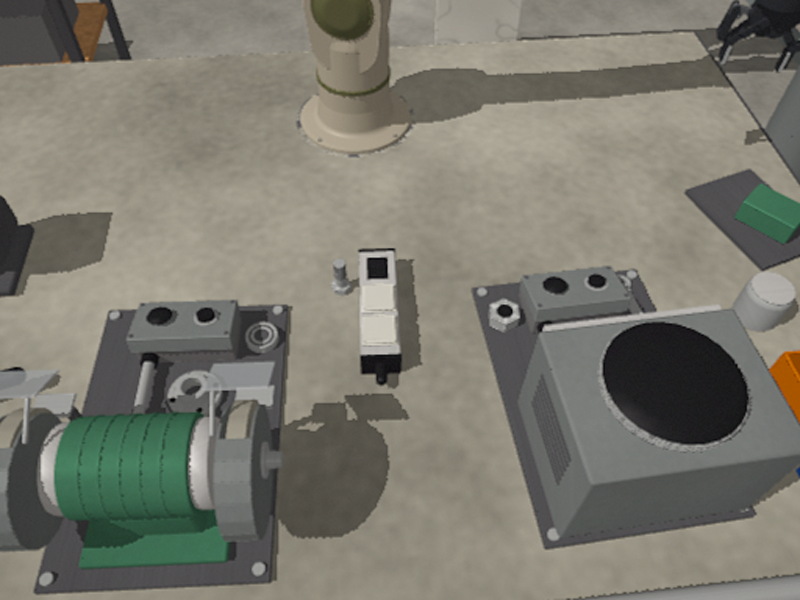

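View pics/top0.png

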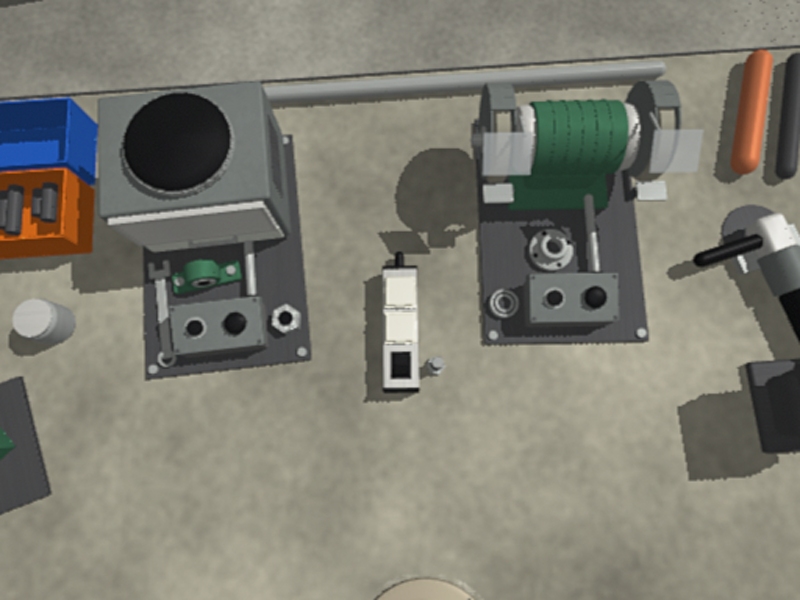

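```bash
python3 - <<'E'
import cv2,pickle,numpy as np
R={'scene':[(241,171),(372,182),(122,204)],'top':[(257,233),(134,208),(365,190)]}
rows=[]
for n in R:
    im=pickle.load(open(n+'.pkl','rb'))['pixels'][:,:,::-1]; r=[]
    for u,v in R[n]:
        c=cv2.resize(im[v-22:v+22,u-22:u+22],(264,264),interpolation=cv2.INTER_CUBIC); c[:, -1]=255
        c[::60,:2]=(0,0,255); c[:2,::60]=(0,0,255)
        r.append(c)
    rows.append(np.hstack(r))
cv2.imwrite('pics/m1.png',np.vstack(rows))
E
```

```text
(no output)
```

View pics/m1.png

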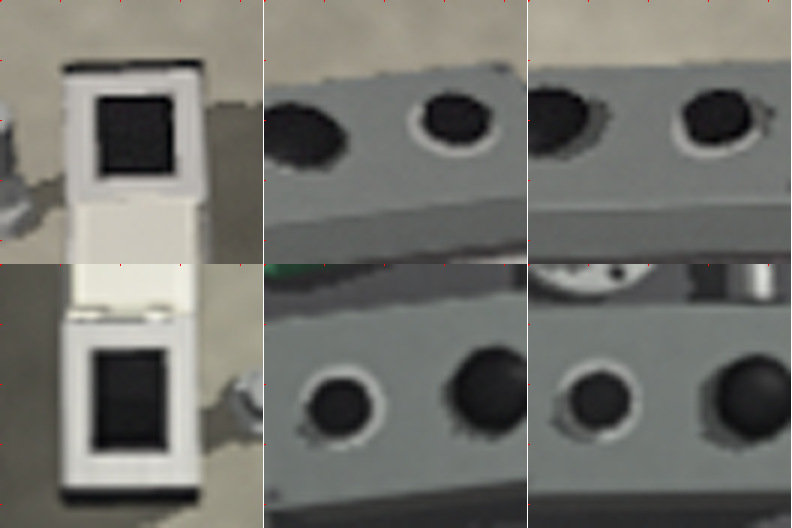

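```bash
cat > tri.py <<'E'
import cv2,pickle,numpy as np
C={n:pickle.load(open(n+'.pkl','rb')) for n in('scene','top')}
def P(n):
    c=C[n];K=np.array([[c['fx'],0,c['cx']],[0,c['fy'],c['cy']],[0,0,1.]])
    return K,np.c_[cv2.Rodrigues(np.array(c['rvec']))[0],c['tvec']]
def tri(a,b):
    (K,A),(L,B)=P('scene'),P('top')
    x=cv2.triangulatePoints(K@A,L@B,np.array(a,float),np.array(b,float))[:,0];x=x[:3]/x[3]
    e=[float(np.linalg.norm(cv2.projectPoints(x,M[:,:3],M[:,3],k,None)[0].ravel()-q)) for k,M,q in((K,A,a),(L,B,b))]
    return x,e
def ray(n,p,z):
    K,M=P(n);d=M[:,:3].T@np.linalg.inv(K)@[*p,1];o=-M[:,:3].T@M[:,3];return o+d*(z-o[2])/d[2]
E
python3 - <<'E'
from tri import *
np.set_printoptions(precision=4,suppress=True)
def px(o,t): return [o[0]-22+t[0]/6-.4,o[1]-22+t[1]/6-.4]
S=[(241,171),(372,182),(122,204)];T=[(257,233),(134,208),(365,190)]
for name,i,a,b in [('rock c',0,(135,136),(129,136)),('near L(+y)',0,(174,95),(91,187)),('near R',0,(96,95),(167,187)),('far L',0,(174,175),(91,84)),('far R',0,(97,177),(167,84)),
 ('ext',1,(192,119),(76,143)),('exstop',1,(38,135),(231,126)),('gr',2,(189,117),(72,136)),('grstop',2,(25,120),(224,132)),
 ('bar near L',0,(204,68),(61,223)),('bar near R',0,(64,68),(200,223))]:
    print(name,*tri(px(S[i],a),px(T[i],b)))
    if i==0:print('  rays z.05',ray('scene',px(S[i],a),.05),ray('top',px(T[i],b),.05))
E
```

```text
rock c [0.4752 0.0078 0.0466] [0.04349455860052241, 0.05549548829260958]
  rays z.05 [0.4781 0.0075 0.05  ] [0.4749 0.008  0.05  ]
near L(+y) [0.4535 0.0269 0.0473] [0.06134699675067624, 0.07964665695661345]
  rays z.05 [0.4558 0.0269 0.05  ] [0.4532 0.0267 0.05  ]
near R [ 0.4509 -0.0076  0.0482] [0.028654644337950674, 0.03721751575567817]
  rays z.05 [ 0.4525 -0.0078  0.05  ] [ 0.4508 -0.0075  0.05  ]
far L [0.5    0.023  0.0476] [0.15184549160389293, 0.19035607502756383]
  rays z.05 [0.5019 0.0224 0.05  ] [0.4997 0.0235 0.05  ]
far R [ 0.4976 -0.011   0.0473] [0.024927951802177238, 0.031251844432256495]
  rays z.05 [ 0.4998 -0.011   0.05  ] [ 0.4972 -0.011   0.05  ]
ext [0.5616 0.3575 0.0759] [0.11560983626873807, 0.1411699010374922]
exstop [0.5645 0.2891 0.0766] [0.512798387709814, 0.624090818640414]
gr [ 0.5692 -0.2669  0.076 ] [0.13488333927591842, 0.1585167111346378]
grstop [ 0.5656 -0.333   0.0781] [0.42805875189742476, 0.5013927286264361]
bar near L [0.4384 0.0418 0.0471] [0.13879583706793658, 0.18234888987574607]
  rays z.05 [0.441  0.0419 0.05  ] [0.4382 0.0412 0.05  ]
bar near R [ 0.4338 -0.0209  0.0487] [0.045094804045581784, 0.05928652715997785]
  rays z.05 [ 0.4349 -0.0208  0.05  ] [ 0.4337 -0.021   0.05  ]
```

```bash
cat > go.py <<'E'
import sys,numpy as np
from scipy.spatial.transform import Rotation as R
from station import robot
# usage: go.py x y z yaw tilt back   -> target backed off along tool -z by `back`
x,y,z,yaw,tilt,back=map(float,sys.argv[1:7])
s=robot.observe();q=s['orientation'];A=R.from_quat([*q[1:],q[0]])
B=R.from_euler('z',yaw)*R.from_euler('y',-tilt)*R.from_quat([0,1,0,0])  # tool z leans to +x going down
p=np.array([x,y,z])-back*B.apply([0,0,1])
np.set_printoptions(precision=4,suppress=True)
print('tool z',B.apply([0,0,1]),'target',p,'now',s['position'])
print('dr',(A.inv()*B).as_rotvec()/np.pi,'then translation',B.inv().apply(p-s['position'])/.4,'| force',s['contact_force'],'t',s['time_s'])
E
python3 go.py .4645 .0086 .051 -.07 0 .05
```

```text
tool z [ 0.  0. -1.] target [0.4645 0.0086 0.101 ] now [0.2422 0.6829 0.2305]
dr [-0.0004 -0.     -0.0862] then translation [-0.6723 -1.6428  0.3238] | force [-1.5524 -0.0365 -0.0735] t 0.1
```

```bash
python3 -m creep '{"translation":[[0,0,0],[0,0,0],[0,0,0],[-0.0395,-0.0966,0.01],[-0.0395,-0.0966,0.01],[-0.0395,-0.0966,0.01],[-0.0395,-0.0966,0.01],[-0.0395,-0.0966,0.01],[-0.0395,-0.0966,0.01],[-0.0395,-0.0966,0.01],[-0.0395,-0.0966,0.01],[-0.0395,-0.0966,0.01],[-0.0395,-0.0966,0.01],[-0.0395,-0.0966,0.01],[-0.0395,-0.0966,0.01],[-0.0395,-0.0966,0.01],[-0.0395,-0.0966,0.01],[-0.0395,-0.0966,0.01],[-0.0395,-0.0966,0.01],[-0.0395,-0.0966,0.01]],"dr":[[0,0,-0.029],[0,0,-0.029],[0,0,-0.028],[0,0,0],[0,0,0],[0,0,0],[0,0,0],[0,0,0],[0,0,0],[0,0,0],[0,0,0],[0,0,0],[0,0,0],[0,0,0],[0,0,0],[0,0,0],[0,0,0],[0,0,0],[0,0,0],[0,0,0]]}' 1 40; python3 go.py .4645 .0086 .051 -.07 0 .03
```

```text
time_s: 2.1
position: [0.4642, 0.0074, 0.1631]
orientation: [0.0, 0.035, 0.999, 0.0]
contact_force: [0.3, 0.4, 0.9]
gripper_width: -0.0003
finger_force: 0.0
tool z [ 0.  0. -1.] target [0.4645 0.0086 0.081 ] now [0.4642 0.0074 0.1631]
dr [ 0.      0.     -0.0002] then translation [-0.0005  0.0029  0.2052] | force [0.2842 0.3723 0.9046] t 2.1
```

```bash
python3 -m creep '{"translation":[[0,0.003,0.05],[0,0,0.05],[0,0,0.05],[0,0,0.05],[0,0,0]],"dr":[[0,0,0],[0,0,0],[0,0,0],[0,0,0],[0,0,0]]}'; cat > shot.py <<'E'
import sys,cv2,numpy as np
from station import vision
n0=sys.argv[1];a=list(map(int,sys.argv[2:6]));out=[]
for n,(u,v) in zip(('scene','top'),(a[:2],a[2:])):
    im=vision.camera(n)['pixels'][v-40:v+40,u-40:u+40,::-1]
    out.append(cv2.resize(im,(400,400),interpolation=cv2.INTER_CUBIC))
cv2.imwrite(f'pics/{n0}.png',np.hstack(out))
E
python3 shot.py r1 241 171 257 233
```

```text
time_s: 2.6
position: [0.4629, 0.0102, 0.0814]
orientation: [-0.002, 0.035, 0.999, -0.0]
contact_force: [-0.9, 0.4, -0.3]
gripper_width: 0.0
finger_force: 0.0
```

View pics/r1.png

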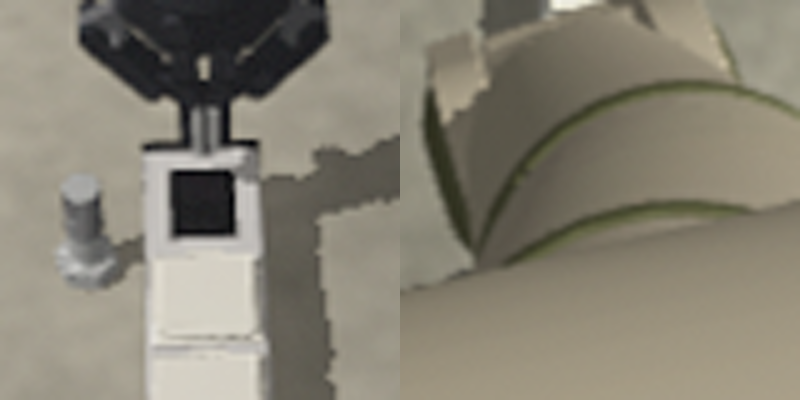

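```bash
python3 -m creep '{"translation":[[0,0,0.02],[0,0,0.02],[0,0,0.015],[0,0,0.01],[0,0,0.0075],[0,0,0]],"dr":[[0,0,0],[0,0,0],[0,0,0],[0,0,0],[0,0,0],[0,0,0]]}'; python3 -m creep '{"translation":[[0,0,0.004],[0,0,0.004],[0,0,0]],"dr":[[0,0,0],[0,0,0],[0,0,0]]}'
```

```text
time_s: 3.3
position: [0.4634, 0.0103, 0.0539]
orientation: [-0.001, 0.035, 0.999, -0.0]
contact_force: [-1.0, -0.5, 0.2]
gripper_width: 0.0001
finger_force: 0.0
time_s: 3.6
position: [0.4638, 0.0103, 0.0511]
orientation: [-0.0, 0.035, 0.999, -0.0]
contact_force: [-0.1, 0.3, 1.2]
gripper_width: -0.0001
finger_force: 0.6
```

```bash
python3 -m creep '{"translation":[[0,0,0.003],[0,0,0.003],[0,0,0]],"dr":[[0,0,0],[0,0,0],[0,0,0]]}'; python3 -m creep '{"translation":[[0,0,0.003],[0,0,0.003],[0,0,0]],"dr":[[0,0,0],[0,0,0],[0,0,0]]}'
```

```text
time_s: 3.9
position: [0.4639, 0.0103, 0.0505]
orientation: [0.001, 0.035, 0.999, 0.0]
contact_force: [-7.7, 0.8, 37.8]
gripper_width: -0.0
finger_force: 19.0
time_s: 4.2
position: [0.4638, 0.0103, 0.0499]
orientation: [0.002, 0.035, 0.999, 0.0]
contact_force: [-11.7, 1.6, 74.5]
gripper_width: -0.0001
finger_force: 37.3
```

```bash
python3 -m creep '{"translation":[[0,0,-0.04],[0,0,-0.1],[0,0,-0.12],[0,0,-0.1],[0,0,0]],"dr":[[0,0,0],[0,0,0],[0,0,0],[0,0,0],[0,0,0]]}'; python3 go.py .5616 .3575 .0759 .045 .2 .04
```

```text
time_s: 4.7
position: [0.467, 0.0104, 0.1951]
orientation: [0.005, 0.036, 0.999, 0.001]
contact_force: [0.1, -0.7, -0.2]
gripper_width: -0.0001
finger_force: 0.0
tool z [ 0.1985  0.0089 -0.9801] target [0.5537 0.3571 0.1151] now [0.467  0.0104 0.1951]
dr [-0.0033 -0.0605 -0.0369] then translation [-0.2107  0.8562  0.2467] | force [ 0.1385 -0.6824 -0.1937] t 4.7
```

```bash
python3 -m creep '{"translation":[[0,0,0],[0,0,0],[-0.021,0.0856,0.012],[-0.021,0.0856,0.012],[-0.021,0.0856,0.012],[-0.021,0.0856,0.012],[-0.021,0.0856,0.012],[-0.021,0.0856,0.012],[-0.021,0.0856,0.012],[-0.021,0.0856,0.012],[-0.021,0.0856,0.012],[-0.021,0.0856,0.012],[0,0,0.06],[0,0,0.06],[0,0,0]],"dr":[[-0.0015,-0.03,-0.0185],[-0.0015,-0.03,-0.0185],[0,0,0],[0,0,0],[0,0,0],[0,0,0],[0,0,0],[0,0,0],[0,0,0],[0,0,0],[0,0,0],[0,0,0],[0,0,0],[0,0,0],[0,0,0]]}'; python3 go.py .5616 .3575 .0759 .045 .2 .02; python3 shot.py e1 372 182 257 233
```

```text
time_s: 6.2
position: [0.5477, 0.3561, 0.1077]
orientation: [0.092, -0.023, 0.995, -0.0]
contact_force: [-0.9, -0.9, 0.1]
gripper_width: 0.0001
finger_force: 0.0
tool z [ 0.1985  0.0089 -0.9801] target [0.5576 0.3573 0.0955] now [0.5477 0.3561 0.1077]
dr [-0.0014 -0.0047  0.0007] then translation [-0.0183  0.0019  0.0348] | force [-0.8961 -0.8741  0.0982] t 6.2
```

View pics/e1.png

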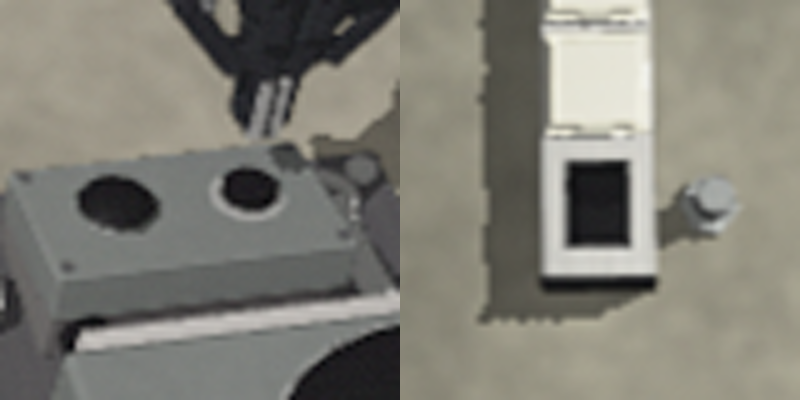

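```bash
python3 -m creep '{"translation":[[-0.018,0.002,0.015],[0,0,0.02],[0,0,0]],"dr":[[-0.001,-0.005,0],[0,0,0],[0,0,0]]}'; python3 go.py .5616 .3575 .0759 .045 .2 0
```

```text
time_s: 6.6
position: [0.5586, 0.3578, 0.0985]
orientation: [0.102, -0.023, 0.995, 0.003]
contact_force: [0.1, 0.3, -1.0]
gripper_width: 0.0
finger_force: 0.0
tool z [ 0.1985  0.0089 -0.9801] target [0.5616 0.3575 0.0759] now [0.5586 0.3578 0.0985]
dr [0.0005 0.0014 0.0003] then translation [ 0.004  -0.0012  0.0568] | force [ 0.0921  0.3377 -0.9911] t 6.6
```

Now press: 23 mm to the surface, then 7 mm in.

```bash
python3 -m creep '{"translation":[[0.003,0,0.02],[0,0,0.02],[0,0,0.014],[0,0,0.006],[0,0,0.005],[0,0,0]],"dr":[[0,0,0],[0,0,0],[0,0,0],[0,0,0],[0,0,0],[0,0,0]]}'; python3 -m creep '{"translation":[[0,0,0.004],[0,0,0.003],[0,0,0]],"dr":[[0,0,0],[0,0,0],[0,0,0]]}';  python3 go.py .5616 .3575 .0759 .045 .2 0
```

```text
time_s: 7.2
position: [0.5622, 0.3584, 0.0749]
orientation: [0.102, -0.023, 0.994, 0.003]
contact_force: [-9.7, -3.3, 23.1]
gripper_width: 0.0001
finger_force: 12.5
time_s: 7.5
position: [0.5623, 0.3585, 0.0746]
orientation: [0.103, -0.023, 0.994, 0.004]
contact_force: [-19.8, -6.9, 51.0]
gripper_width: 0.0001
finger_force: 27.0
tool z [ 0.1985  0.0089 -0.9801] target [0.5616 0.3575 0.0759] now [0.5623 0.3585 0.0746]
dr [0.0009 0.0018 0.0003] then translation [ 0.0012 -0.0024 -0.0037] | force [-19.8288  -6.9311  51.0205] t 7.5
```

```bash
python3 -m creep '{"translation":[[0,0,-0.03],[0,0,-0.1],[0,0,-0.1],[0,0,-0.1],[0,-0.12,0],[0,-0.12,0],[0,-0.12,0],[0,-0.12,0],[0,-0.12,0],[0,0,0]],"dr":[[0,0,0],[0,0,0],[0,0,0],[0,0,0],[0,0,0],[0,0,0],[0,0,0],[0,0,0],[0,0,0],[0,0,0]]}'; python3 - <<'E'
import cv2,pickle,numpy as np
from station import vision
o=[]
for n,(u,v) in (('scene',(372,182)),('top',(134,208))):
    c=vision.camera(n);old=pickle.load(open(n+'.pkl','rb'));r=[]
    for k in(old,c): r.append(cv2.resize(k['pixels'][v-22:v+22,u-22:u+22,::-1],(290,290),interpolation=cv2.INTER_CUBIC))
    pickle.dump(c,open(n+'2.pkl','wb'))
    o.append(np.hstack(r))
cv2.imwrite('pics/e2.png',np.vstack(o))
E
```

```text
time_s: 8.5
position: [0.5473, 0.1085, 0.1991]
orientation: [0.101, -0.018, 0.995, 0.001]
contact_force: [-0.1, 1.1, 0.6]
gripper_width: -0.0
finger_force: 0.0
```

View pics/e2.png

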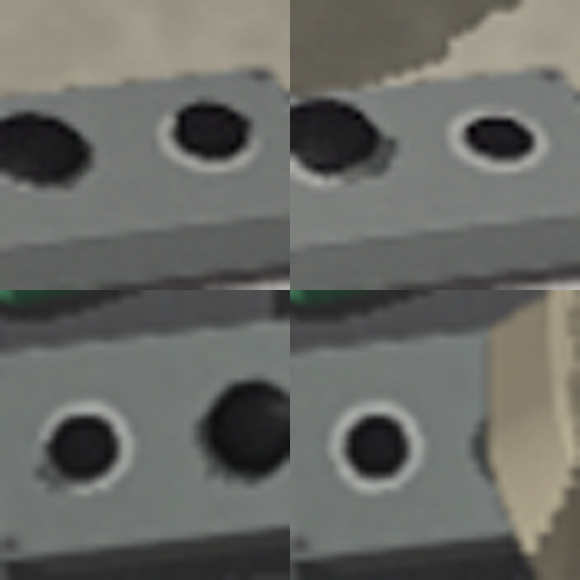

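The before/after pair shows the extractor button sunk into its collar, (210,130)→(500,138), with the stop head raised, so it is home. Next, the grinder.

```bash
python3 go.py .5692 -.2665 .080 -.05 .2 .04
```

```text
tool z [ 0.1984 -0.0099 -0.9801] target [ 0.5613 -0.2661  0.1192] now [0.5478 0.1154 0.1993]
dr [0.0064 0.0014 0.0288] then translation [-0.0399 -0.9509  0.2125] | force [0.544  0.9622 0.7306] t 8.6
```

```bash
python3 -m creep '{"translation":[[0,0,0],[-0.004,-0.095,0],[-0.004,-0.095,0],[-0.004,-0.095,0],[-0.004,-0.095,0],[-0.004,-0.095,0],[-0.004,-0.095,0],[-0.004,-0.095,0],[-0.004,-0.095,0],[-0.004,-0.095,0],[-0.004,-0.095,0],[0,0,0.07],[0,0,0.08],[0,0,0.06],[0,0,0],[0,0,0]],"dr":[[0.006,0.0014,0.0288],[0,0,0],[0,0,0],[0,0,0],[0,0,0],[0,0,0],[0,0,0],[0,0,0],[0,0,0],[0,0,0],[0,0,0],[0,0,0],[0,0,0],[0,0,0],[0,0,0],[0,0,0]]}'; python3 go.py .5692 -.2665 .080 -.05 .2 0;  python3 shot.py g1 122 204 257 233
```

```text
time_s: 10.2
position: [0.5632, -0.2622, 0.1195]
orientation: [0.099, 0.022, 0.995, -0.001]
contact_force: [-0.0, 0.3, 0.5]
gripper_width: 0.0003
finger_force: 0.0
tool z [ 0.1984 -0.0099 -0.9801] target [ 0.5692 -0.2665  0.08  ] now [ 0.5632 -0.2622  0.1195]
dr [ 0.001  -0.0003  0.0019] then translation [ 0.0044 -0.01    0.0999] | force [-0.0462  0.2999  0.4868] t 10.2
```

View pics/g1.png

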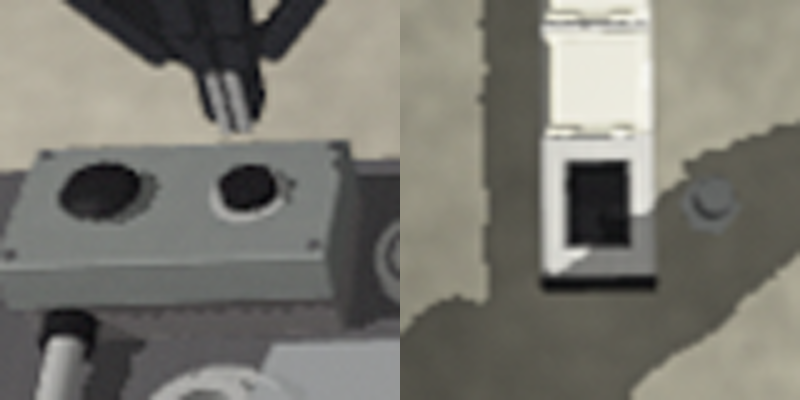

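Tip heads for just right of the start button (248,185 in the left tile), matching the computed 4 mm correction to -y.

```bash
python3 -m creep '{"translation":[[0.004,-0.01,0.02],[0,0,0.03],[0,0,0.025],[0,0,0.012],[0,0,0.006],[0,0,0]],"dr":[[0,0,0],[0,0,0],[0,0,0],[0,0,0],[0,0,0],[0,0,0]]}'; python3 -m creep '{"translation":[[0,0,0.004],[0,0,0.004],[0,0,0]],"dr":[[0,0,0],[0,0,0],[0,0,0]]}';  python3 go.py .5692 -.2665 .080 -.05 .2 0
```

```text
time_s: 10.9
position: [0.568, -0.2679, 0.0823]
orientation: [0.099, 0.023, 0.995, -0.002]
contact_force: [-0.0, -0.0, -0.4]
gripper_width: 0.0002
finger_force: 0.0
time_s: 11.2
position: [0.5688, -0.2681, 0.0799]
orientation: [0.1, 0.023, 0.995, -0.002]
contact_force: [1.0, -0.0, -0.4]
gripper_width: -0.0003
finger_force: 0.1
tool z [ 0.1984 -0.0099 -0.9801] target [ 0.5692 -0.2665  0.08  ] now [ 0.5688 -0.2681  0.0799]
dr [0.0006 0.     0.0012] then translation [-0.0009  0.0041 -0.0001] | force [ 0.9725 -0.0055 -0.4102] t 11.2
```

```bash
python3 -m creep '{"translation":[[0,0,0.005],[0,0,0.005],[0,0,0]],"dr":[[0,0,0],[0,0,0],[0,0,0]]}'; python3 -m creep '{"translation":[[0,0,0.004],[0,0,0.004],[0,0,0]],"dr":[[0,0,0],[0,0,0],[0,0,0]]}'
```

```text
time_s: 11.5
position: [0.5696, -0.2681, 0.0757]
orientation: [0.1, 0.023, 0.995, -0.002]
contact_force: [0.5, 0.7, -0.4]
gripper_width: -0.0003
finger_force: 0.1
time_s: 11.8
position: [0.5699, -0.2682, 0.0747]
orientation: [0.1, 0.023, 0.995, -0.002]
contact_force: [-9.5, 3.2, 28.4]
gripper_width: 0.0001
finger_force: 14.6
```

```bash
python3 -m creep '{"translation":[[0,0,0.003],[0,0,0.002],[0,0,0]],"dr":[[0,0,0],[0,0,0],[0,0,0]]}'; python3 -m creep '{"translation":[[0,0,-0.04],[0,0,-0.1],[0,0,-0.1],[0,0,-0.1],[0,0,-0.1],[0,0.12,0],[0,0.12,0],[0,0.12,0],[0,0,0],[0,0,0]],"dr":[[0,0,0],[0,0,0],[0,0,0],[0,0,0],[0,0,0],[0,0,0],[0,0,0],[0,0,0],[0,0,0],[0,0,0]]}'; python3 - <<'E'
import cv2,pickle,numpy as np
from station import vision
o=[]
for n,P in (('scene',((122,204),(241,171),(372,182))),('top',((365,190),(257,233),(134,208)))):
    c=vision.camera(n)
    o.append(np.hstack([cv2.resize(c['pixels'][v-22:v+22,u-22:u+22,::-1],(264,264),interpolation=cv2.INTER_CUBIC) for u,v in P]))
cv2.imwrite('pics/f.png',np.vstack(o))
E
```

```text
time_s: 12.1
position: [0.5699, -0.2683, 0.0744]
orientation: [0.101, 0.023, 0.995, -0.002]
contact_force: [-18.4, 5.9, 49.3]
gripper_width: 0.0001
finger_force: 25.8
time_s: 13.1
position: [0.5425, -0.1213, 0.2435]
orientation: [0.1, 0.021, 0.995, -0.002]
contact_force: [-0.2, -0.5, -0.6]
gripper_width: -0.0001
finger_force: 0.0
```

View pics/f.png

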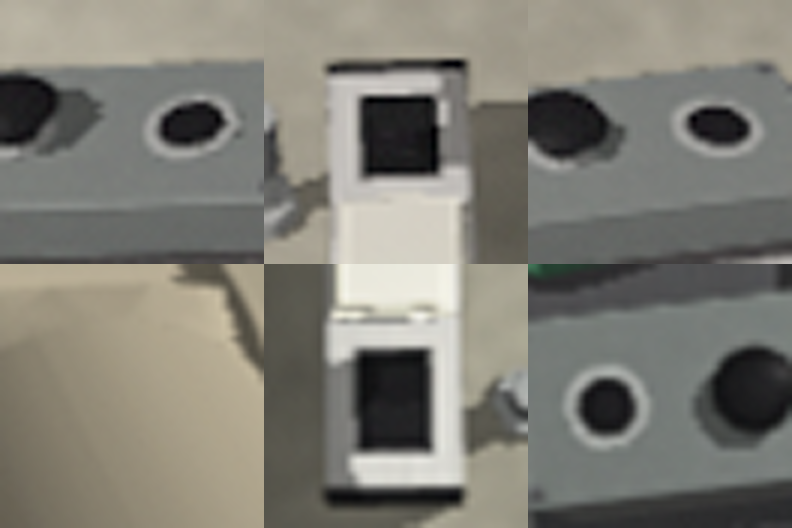

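Both start buttons are sunk in their collars and both stop heads stand proud. I'll check the rocker with stretched contrast.

```bash
python3 - <<'E'
import cv2,pickle,numpy as np
from station import vision
o=[]
for n,(u,v) in (('scene',(241,171)),('top',(257,233))):
    r=[]
    for c in(pickle.load(open(n+'.pkl','rb')),vision.camera(n)):
        k=c['pixels'][v-14:v+14,u-14:u+14,::-1].astype(float)
        r.append(cv2.resize(np.clip(k*4-40,0,255).astype(np.uint8),(290,290),interpolation=cv2.INTER_NEAREST))
    o.append(np.hstack(r))
cv2.imwrite('pics/r2.png',np.vstack(o))
E
```

```text
(no output)
```

View pics/r2.png

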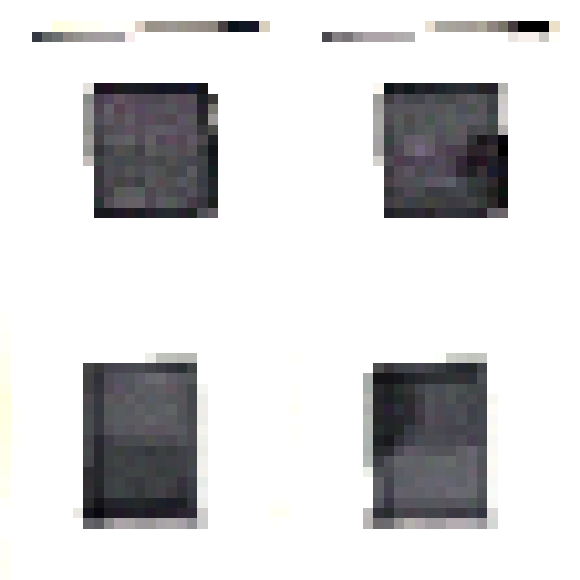

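The shading has swapped in the top view: the near half, dark before at (145,470), is now bright and level at (435,470). The rocker is on.

```bash
python3 -c "
from station import robot
print(robot.hand_in())"
```

```text
the job is handed in; nothing more can be done
None
```

I pressed the mains rocker, then the extractor start, then the grinder start, each to its hard stop; the pictures show all three on, no loose part was handled, and I handed the job in at about 13 s on the robot's clock.

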